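# Hold a tube rack home in the code reader's corner

### The arm

A 7-joint arm with a two-finger parallel gripper is mounted at the origin on a cart in front of the work surface, level with it; the furniture and walls round the work are solid. World frame = base frame: x ahead of the robot, y to its left, z up, the work surface at z = 0. Lengths are in m, angles in rad, forces in N, time in s.
With the tool pointing down it reaches from about 0.425 to 0.925 m from the base axis. Payload 6.8 kg.
Tool frame: the origin (TCP) lies at the very end of the fingers, on their centre line; the grasp point (between the pads) lies 19 mm behind it; z points along the fingers, x is the direction in which the jaws open and shut, and the axes are right-handed (so a half turn about z gives the same grasp; the last joint's range is limited). The gripper opens to 85 mm and grips with 20 to 120 N. Pads are 22 mm wide; open, the fingers measure 114 mm over their backs; the gripper's body (76 mm by 85 mm) begins 54 mm behind the grasp point. The pads swing forward as they close: fully open they stand 13 mm farther back than shut.
Start: joints at [-1.286, 0.477, 0.022, 1.555, -0.011, 1.109, -0.083], TCP at [0.258, 0.624, 0.231] pointing down, gripper open.
Joint ranges: [-2.96, 2.96], [-0.34, 2.1], [-1.41, 1.46], [0.24, 2.44], [-1.37, 4.51], [0.17, 1.92], [-2.96, 2.96]. Speed limits (rad/s): [2.39, 2.39, 3.14, 3.14, 3.14, 3.14, 3.14].

### API

Orientations are given as a unit quaternion [w, x, y, z].
In Python, from station import bot gives the robot as it stands.
- The arm moves only by the shell command python3 -m creep 'ROWS' [FORCE]. ROWS is JSON, a list that holds one entry, the list of rows, each a list of 7 numbers: the shift along the tool's x, y, z in cm, then the turn, a rotation vector about the tool's x, y, z in rad, then the opening, from 0 (shut) to 1 (fully open). In form: [[[dx, dy, dz, wx, wy, wz, claw], ...]]. A call has 1 to 10 rows; each row is the pose to reach, as a shift and turn from the pose commanded when the call began, along the tool's axes at that moment; what a row does not reach only later rows make up. A row lasts 1/8 s, in which the tool goes at most 62.5 mm and 10.7 degrees, less where a joint would pass 70% of its speed; a pose out of reach is approached as far as the arm can. A call with a gripper value outside its range is refused whole. The fingers move at their own pace and stop on an object; FORCE is the grip in N (left out, the last holds). Time passes only in rows, so rows that repeat a pose let the fingers close. It gives the time, the measured TCP pose, the force and the opening at its end, in the units of the state.
- bot.get_obs(): the state, without advancing time (a new reading comes with each control period).
- bot.read_camera(name): name is "scene" or "top" or "wrist"; returns (picture, depth): 400x640x3 uint8, blue, green, red; 400x640 float32, m along the optical axis (not along the pixel's ray), 0 where there is no reading.
- bot.calibration(name): a dict with "mtx" (3x3 intrinsics, pixels), "dist_coeffs" ([k1, k2, p1, p2, k3] as OpenCV has them; the pictures are not rectified), "rvec" (rotation vector, rad) and "tvec" (3), from world to camera coordinates, as OpenCV has them. Camera axes: x right, y down, z forward; pixel columns grow to the right and rows downward; lengths in m; the calibration is good to about 2 mm. A picture is of the moment at which its call begins: read the wrist's pose just before it. calibration takes no time and is no camera call; for the wrist camera it gives the pose at the moment of the call.
- bot.hand_in(): hands the job in, once; it reports no verdict.
Trained networks look in the newest picture that a camera, given by its name, has taken for a name from the list of things; names that differ only in an ending like _2 or _b are one class to them, and where a whole thing is asked for, a point or a joint stands for the part that bears it (a point fixed in the world has none). Each returns a list of dicts, best first, with "p" (0 to 1); they miss things now and then, are a little off and sometimes report something else, mostly with a low value. They report only what shows in the picture. A call takes as long as a camera call. They do not tell look-alikes from the thing itself.
- bot.find_in(camera, label): "xy" ([column, row] in pixels, amid what is visible of it).
- bot.silhouettes(camera, label): "mask" (400x640 bool, what is visible of it) and "xy" ([column, row] in pixels, amid what is visible of it).
The state is a dict: "t": time; "q": joint angles; "joint_vel": joint speeds; "joint_torque": joint torques, N m; "eef_pos": TCP position; "tool_rot": TCP orientation; "contact_force": force on the tool from outside, world axes, zero at the start; "torque": the same for the moment, N m; "gripper_width": opening from 0.0 (shut) to 1.0 (fully open).
Only numpy, scipy, OpenCV 4.12 (cv2) and the standard library are available. Lean on these libraries where they do the work, as an engineer would, in place of code of your own. Each camera call takes 0.05 s, during which the arm holds its last target.

### The job

Read in the full tube rack: lift it off the bench and lay it flat on the dark glass of the low code reader, lengthwise along the rear fence and with its tube end (not the blank end with the writing field) towards the end fence. Then press it home into the corner, so that it touches the rear fence and the end fence at once and its end pushes the sprung plunger right in, and finish while holding it there: the plunger would push it out again, so do not let go or ease off. Keep the rack upright all the time and leave the empty rack where it stands.

Things in the scene. Friction and masses are not known exactly. Their poses are not given: they have to be found in the camera images.
- full_rack: Rack to handle: white plastic block 130 x 46 x 50 high, 24 tubes with grey caps 8 mm above its top; 0.2 to 0.34 kg, loose, top up. Origin: centre of the underside; x along the length to the tube end (tubes up to the edge), -x end: 19 mm tube-free bank with a paper writing field. Grasp across the 46 mm at mid length, 30 to 45 mm above the underside, so that the fingertips clear the fences.
- tube_end (a point): Point on the full rack: middle of its tube end face, 65 mm from the rack's origin along its +x, 6 mm above its underside, the height at which it meets the plunger.
- empty_rack: Bystander: a loose rack of the same pattern, size and axes (130 x 46 x 50 mm) without tubes, with dark holes in its top. The two racks may have changed places.
- code_reader: Low bench instrument, fixed, 190 (x) x 230 (y) x 45 high; flat level top, dark glass in it, display and keys near the front edge. Origin: centre of the underside; x to its rear (away from the robot), y to its left. Two 12 mm high fences form a square corner on its top. The rack is home with its origin at reader x +32, y +20, z +45 mm, rack +x along reader +y.
- corner (a point): Inner corner where the two fence faces and the reader's top meet, at reader x +55, y +85, z +45 mm. The rear fence's face runs from here 120 mm towards reader -y, the end fence's face 57 mm towards reader -x.
- rear_fence: Fixed aluminium bar at the rear of the reader's top, 130 long (reader y), 10 thick, 12 high; a long side of the rack is pressed against its face, towards reader +x. Origin: on that face at reader x +55, y +25, z +45 mm; axes as the reader's.
- end_fence: Fixed aluminium bar at the left of the reader's top, 56 long (reader x), 10 thick, 12 high; the rack's tube end is pressed against its face, towards reader +y. Origin: on that face at reader x +26, y +85, z +45 mm; axes as the reader's.
- plunger (a joint): Sprung pin, 8 mm thick, in the end fence at reader x +32, 6 mm above the reader's top; moves along reader y. Value in m: 0 = free, standing 6 mm out of the fence; 0.006 = flush, where the rack touches the fence too. The spring pushes back with 1.6 N at 0 and 4 N when flush. Rack and reader are slippery on each other (friction about 0.25); a steady push of some 14 N towards the end fence with 5 N towards the rear fence seats the rack.
Not all that is in view belongs to the job. What is shaped like the full_rack but blue or orange is not meant.

How it is judged:
On the way, in this order (a step that is already met when the one before it is completed fails the run):
1. the full rack is lifted clear of the bench (height (world z) of full_rack above 0.02 m and contact force between full_rack and the fingers above 1 N), for 0.1 s.
2. it rests on the reader's top, flat and turned the right way (contact force between full_rack and code_reader above 0.3 N and z of full_rack in the frame of code_reader between 0.039 and 0.051 m and y of tube_end in the frame of code_reader above 0.035 m and angle between the x axis of full_rack and the y axis of code_reader, either way round below 0.35 rad), for 0.1 s.
At the end, for the whole second after the job is handed in: The rack is home in the corner within 3 mm (height 4 mm), 0.04 rad from parallel, 0.06 rad from upright, tube end to the end fence; it presses on each fence with over 0.8 N, the plunger is in by over 4.5 mm, and the fingers still bear on the rack with over 1.5 N and keep it still (contact force between full_rack and rear_fence above 0.8 N and contact force between full_rack and end_fence above 0.8 N and value of joint plunger above 0.0045 m and contact force between full_rack and the fingers above 1.5 N and x of full_rack in the frame of code_reader between 0.029 and 0.035 m and y of tube_end in the frame of code_reader between 0.082 and 0.088 m and z of full_rack in the frame of code_reader between 0.041 and 0.049 m and angle between the x axis of full_rack and the y axis of code_reader, either way round below 0.04 rad and angle between full_rack's own z axis and vertical below 0.06 rad and linear speed of full_rack below 0.01 m/s); the arm keeps its last pose, push and grip.
It fails at once if the rack is tipped over or dropped on its side (angle between full_rack's own z axis and vertical above 0.5 rad).
It fails at once if the empty rack is pushed away or taken (distance of empty_rack from where it was at the start of the episode above 0.025 m).
It also fails if it takes over 45 s, if anything falls off the work surface, if the arm or the gripper's body presses on something with over 40 N, if the wrist force passes 120 N, or if a joint passes its speed limit or range.

## Working session

There is one attempt and no reset: what is moved stays moved. The work goes in short steps, Python scripts to look and compute and a shell command to move; the robot and the scene stay as the last step left them, time stands still between calls to the robot, and variables do not carry over. Pictures are saved under pics/ and viewed, and the job is handed in when it is done.

```bash
mkdir -p pics; ls
python3 - <<'E'
from station import bot
import cv2
o=bot.get_obs()
print({k:o[k] for k in o})
for n in ["scene","top"]:
    im,d=bot.read_camera(n); cv2.imwrite(f"pics/{n}0.png",im)
    c=bot.calibration(n); print(n,c)
    for l in ["full_rack","empty_rack","code_reader"]:
        print(l,[(round(r["p"],2),r["xy"]) for r in bot.find_in(n,l)])
E
```

```text
pics
{'t': 0.0, 'q': array([-1.2860724 ,  0.47781172,  0.02233976,  1.55645684, -0.01150317,
        1.1093322 , -0.08307917]), 'joint_vel': array([ 3.04192236e-04,  3.06071161e-04, -6.33328611e-04, -2.27404710e-03,
        5.24709078e-04,  1.41403943e-05,  8.58676205e-04]), 'joint_torque': array([ 7.23651337e-04, -5.96459091e+01,  1.60765573e+00, -2.81192422e+01,
        1.24157500e-02,  9.33847041e-03,  8.92821731e-06]), 'eef_pos': array([0.25817095, 0.62301975, 0.23031568]), 'tool_rot': array([ 5.78058990e-04,  8.31492552e-01,  5.55535105e-01, -7.41204628e-04]), 'contact_force': array([ 0.25000654, -0.10178797, -0.64940001]), 'torque': array([ 0.05705098,  0.00696534, -0.03553745]), 'gripper_width': 0.9983865059137149}
scene {'mtx': array([[469.50686844,   0.        , 315.09334941],
       [  0.        , 469.50686844, 197.63624364],
       [  0.        ,   0.        ,   1.        ]]), 'dist_coeffs': array([0.01868911, 0.        , 0.        , 0.        , 0.        ]), 'rvec': array([ 2.04041685, -0.93426107,  0.45528361]), 'tvec': array([-0.41580831,  0.25554205,  1.17720726])}
full_rack [(0.79, [383.1, 263.2]), (0.77, [309.1, 248.4]), (0.71, [355.4, 196.9])]
empty_rack [(0.64, [332.8, 218.7])]
code_reader [(0.77, [295.9, 178.8]), (0.75, [382.6, 263.9])]
top {'mtx': array([[361.80722605,   0.        , 320.95604851],
       [  0.        , 361.80722605, 196.3871341 ],
       [  0.        ,   0.        ,   1.        ]]), 'dist_coeffs': array([-0.04616104,  0.        ,  0.        ,  0.        ,  0.        ]), 'rvec': array([ 2.12931573, -2.11540341,  0.19980938]), 'tvec': array([-0.09566443,  0.54364805,  0.8264993 ])}
full_rack [(0.86, [443.0, 233.4]), (0.63, [366.2, 267.2]), (0.6, [346.3, 158.1])]
empty_rack [(0.81, [355.8, 213.1])]
code_reader [(0.76, [255.9, 173.7])]
```

View pics/scene0.png

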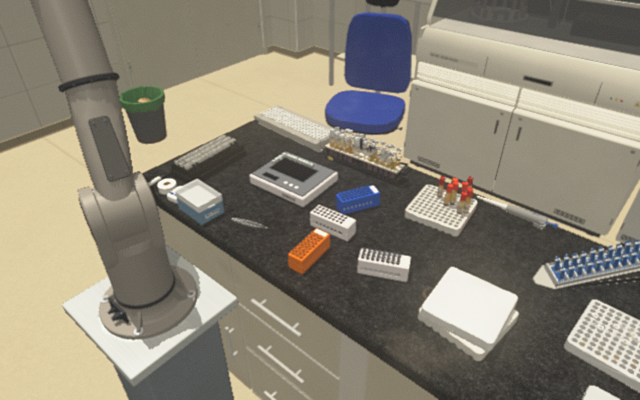

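View pics/top0.png

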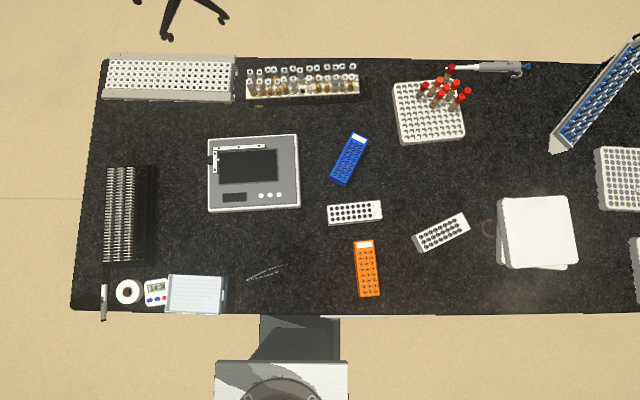

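```bash
cat > h.py <<'E'
import numpy as np, cv2
from station import bot
from scipy.spatial.transform import Rotation as R
def cam(n):
    c=bot.calibration(n); return c["mtx"],c["dist_coeffs"],cv2.Rodrigues(c["rvec"])[0],np.array(c["tvec"]).reshape(3)
def cloud(d,c):
    K,D,Rm,t=c
    h,w=d.shape; uv=np.stack(np.meshgrid(np.arange(w),np.arange(h)),-1).reshape(-1,1,2).astype(np.float64)
    n=cv2.undistortPoints(uv,K,D).reshape(h,w,2)
    P=np.concatenate([n*d[...,None],d[...,None]],-1)
    return (P-t)@Rm
def pix2plane(uv,z,c):
    K,D,Rm,t=c
    n=cv2.undistortPoints(np.array(uv,float).reshape(-1,1,2),K,D).reshape(-1,2)
    r=np.c_[n,np.ones(len(n))]@Rm; o=-t@Rm
    return o+r*((z-o[2])/r[:,2])[:,None]
def proj(P,c):
    K,D,Rm,t=c
    return cv2.projectPoints(np.array(P,float).reshape(-1,3),cv2.Rodrigues(Rm)[0],t,K,D)[0].reshape(-1,2)
def tr(q): return R.from_quat([q[1],q[2],q[3],q[0]])
E
python3 - <<'E'
import cv2,numpy as np
a=cv2.imread("pics/scene0.png");b=cv2.imread("pics/top0.png")
A=cv2.resize(a[195:290,290:420],None,fx=4,fy=4,interpolation=cv2.INTER_CUBIC)
B=cv2.resize(b[125:260,190:480],(780,363),interpolation=cv2.INTER_CUBIC)
cv2.imwrite("pics/za.png",A);cv2.imwrite("pics/zb.png",B)
E
```

```text
(no output)
```

View pics/za.png

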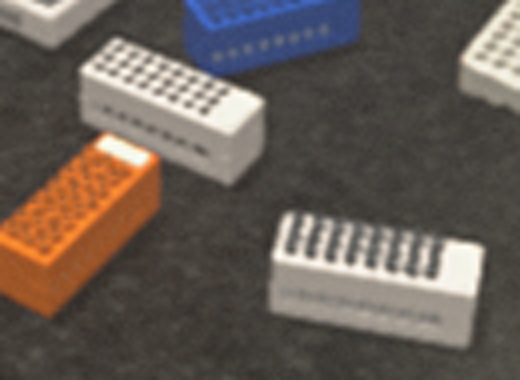

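View pics/zb.png

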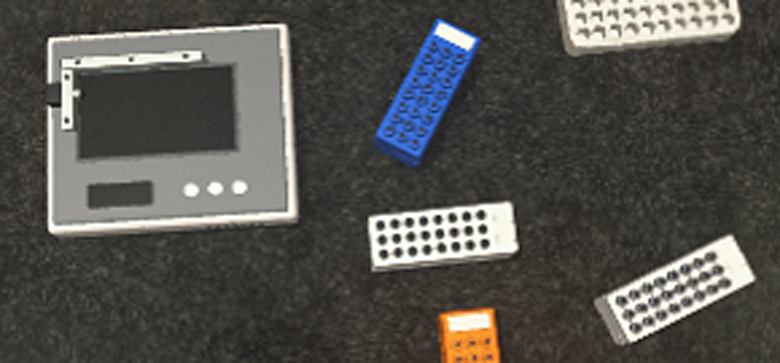

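Run:
```python
from h import *
for n in ["top","scene"]:
    c=cam(n); im,d=bot.read_camera(n); W=cloud(d,c); W[d==0]=np.nan
    for lab,uv in (("full",[443,233] if n=="top" else [383,263]),("empty",[355,212] if n=="top" else [333,219]),("reader",[256,173] if n=="top" else [296,179])):
        p0=W[uv[1],uv[0]]; 
        dist=np.linalg.norm(W[...,:2]-p0[:2],axis=-1)
        r=0.17 if lab=="reader" else 0.085
        zr=(0.038,0.05) if lab=="reader" else (0.042,0.07)
        m=(dist<r)&(W[...,2]>zr[0])&(W[...,2]<zr[1])
        k,L,st,_=cv2.connectedComponentsWithStats(m.astype(np.uint8))
        i=L[uv[1],uv[0]] or 1+np.argmax(st[1:,4])
        P=W[L==i]
        print(n,lab,p0.round(3),len(P),"z pct",np.nanpercentile(P[:,2],[5,50,95]).round(4),cv2.minAreaRect((P[:,:2]*1000).astype(np.float32)), "zmax",P[:,2].max().round(4))
    g=W[(abs(W[...,2])<0.02)]; print("bench z",np.median(g[:,2]))
```

```text
top full [ 0.456 -0.383  0.057] 1035 z pct [0.0475 0.0515 0.0594] ((458.96051025390625, -384.76025390625), (46.678462982177734, 129.797607421875), 26.06023597717285) zmax 0.0634
top empty [ 0.507 -0.174  0.051] 1022 z pct [0.0474 0.0503 0.0527] ((507.8315734863281, -171.5225067138672), (46.48883056640625, 129.52264404296875), 6.386658668518066) zmax 0.0561
top reader [0.604 0.069 0.044] 5978 z pct [0.0403 0.0454 0.048 ] ((608.7853393554688, 79.01117706298828), (188.57264709472656, 225.0029296875), 3.8661749362945557) zmax 0.05
bench z 5.3691250030562685e-05
scene full [ 0.442 -0.397  0.049] 734 z pct [0.0442 0.0509 0.0587] ((460.1624755859375, -389.18096923828125), (49.50423049926758, 129.226806640625), 26.127540588378906) zmax 0.0617
scene empty [ 0.496 -0.188  0.051] 506 z pct [0.0443 0.0489 0.0519] ((509.70452880859375, -176.45143127441406), (52.096458435058594, 132.32093811035156), 5.171254634857178) zmax 0.0555
scene reader [0.586 0.042 0.043] 1912 z pct [0.0397 0.044  0.0475] ((606.9476318359375, 73.01689147949219), (186.6090850830078, 228.3582763671875), 3.347702980041504) zmax 0.0499
bench z -0.0009652218575600385
```

```bash
cat >> h.py <<'E'
def goal(p,yaw_deg):
    o=bot.get_obs(); Rt=tr(o["tool_rot"]); a=np.radians(yaw_deg)
    X=np.array([np.cos(a),np.sin(a),0]);Z=np.array([0,0,-1.]);Y=np.cross(Z,X)
    Rg=R.from_matrix(np.c_[X,Y,Z])
    s=Rt.inv().apply(np.array(p)-o["eef_pos"])*100
    w=(Rt.inv()*Rg).as_rotvec()
    print("row cm",s.round(2),"rot",w.round(4)); return s,w
E
python3 -c "
from h import *
goal([0.53,0.09,0.30],3.8)"
```

```text
row cm [-38.9   45.52  -6.87] rot [0.0000e+00 1.0000e-04 1.1117e+00]
```

```bash
python3 -m creep '[[[-20,23,-4,0,0,0.55,1],[-38.9,45.5,-6.9,0,0,1.112,1],[-38.9,45.5,-6.9,0,0,1.112,1],[-38.9,45.5,-6.9,0,0,1.112,1],[-38.9,45.5,-6.9,0,0,1.112,1],[-38.9,45.5,-6.9,0,0,1.112,1],[-38.9,45.5,-6.9,0,0,1.112,1],[-38.9,45.5,-6.9,0,0,1.112,1],[-38.9,45.5,-6.9,0,0,1.112,1],[-38.9,45.5,-6.9,0,0,1.112,1]]]' 60; python3 -m creep '[[[0,0,0,0,0,0,1],[0,0,0,0,0,0,1]]]'
python3 - <<'E'
from h import *
goal([0.53,0.09,0.30],3.8)
print(bot.get_obs()["eef_pos"])
c=cam("wrist");im,d=bot.read_camera("wrist")
cv2.imwrite("pics/w1.png",im); np.savez("w1.npz",im=im,d=d,K=c[0],D=c[1],R=c[2],t=c[3])
for l in ["corner","plunger","rear_fence","end_fence"]: print(l,[(round(r["p"],2),r["xy"]) for r in bot.find_in("wrist",l)])
E
```

```text
t: 1.75
eef_pos: [0.5309, 0.0867, 0.3012]
tool_rot: [-0.0, 1.0, 0.031, 0.001]
contact_force: [-0.3, 0.3, -0.4]
gripper_width: 1.0
t: 2.0
eef_pos: [0.5295, 0.0909, 0.3001]
tool_rot: [-0.0, 0.999, 0.033, -0.0]
contact_force: [-0.0, -1.0, -1.0]
gripper_width: 1.003
row cm [0.05 0.09 0.01] rot [-0.0006  0.0004  0.0003]
[0.5294632  0.09085797 0.3001465 ]
corner [(0.89, [376.6, 172.3])]
plunger []
rear_fence [(0.94, [419.4, 159.6])]
end_fence [(0.67, [400.1, 114.9])]
```

View pics/w1.png

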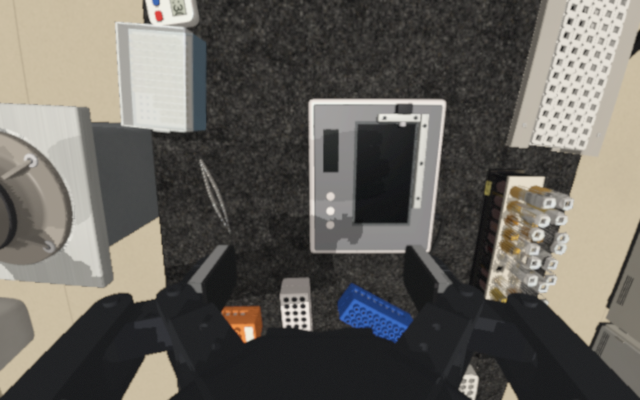

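Run:
```python
from h import *
z=np.load("w1.npz"); im=z["im"];d=z["d"];c=(z["K"],z["D"],z["R"],z["t"])
W=cloud(d.astype(float),c)
m=(d>0)&(W[...,2]>0.038)&(W[...,2]<0.05)
m[:, :300]=0; m[:,455:]=0; m[:90]=0; m[262:]=0
k,L,st,_=cv2.connectedComponentsWithStats(m.astype(np.uint8)); i=1+np.argmax(st[1:,4]); P=W[L==i]
print(len(P),np.median(P[:,2]),cv2.minAreaRect((P[:,:2]*1000).astype(np.float32)))
F=W[(d>0)&(abs(W[...,0]-0.63)<.08)&(abs(W[...,1]-.09)<.13)&(W[...,2]>0.053)&(W[...,2]<0.065)]
print(len(F),F[:,:2].min(0),F[:,:2].max(0))
def pose(ox,oy,a,p):
    a=np.radians(a);p=np.array(p,float);r=np.array([[np.cos(a),-np.sin(a),0],[np.sin(a),np.cos(a),0],[0,0,1]]);return p@r.T+[ox,oy,0]
# refine by reader outer edges + fence: print reader-frame overlay
pts=[[-.095,-.115,.045],[.095,-.115,.045],[.095,.115,.045],[-.095,.115,.045],[.055,.085,.057],[.065,.085,.057],[.055,-.035,.057],[-.002,.085,.057],[-.002,.095,.057]]
big=cv2.resize(im[80:270,290:460],None,fx=4,fy=3.15*4/3.15,interpolation=cv2.INTER_CUBIC)
(cx,cy),(w,h),a=cv2.minAreaRect((P[:,:2]*1000).astype(np.float32))
a=a if a<45 else a-90
print(a)
for q in proj(pose(cx/1000,cy/1000,a,pts),c):
    cv2.circle(big,tuple(int(v) for v in ((q-[290,80])*4+1.5)),3,(0,0,255),1)
big=big[:600]
cv2.imwrite("pics/w1z.png",big)
```

```text
17749 0.04527389417956972 ((610.7919311523438, 79.31341552734375), (187.2340850830078, 226.244140625), 3.931260108947754)
1255 [0.60293779 0.0480786 ] [0.67834205 0.18973614]
3.931260108947754
```

View pics/w1z.png

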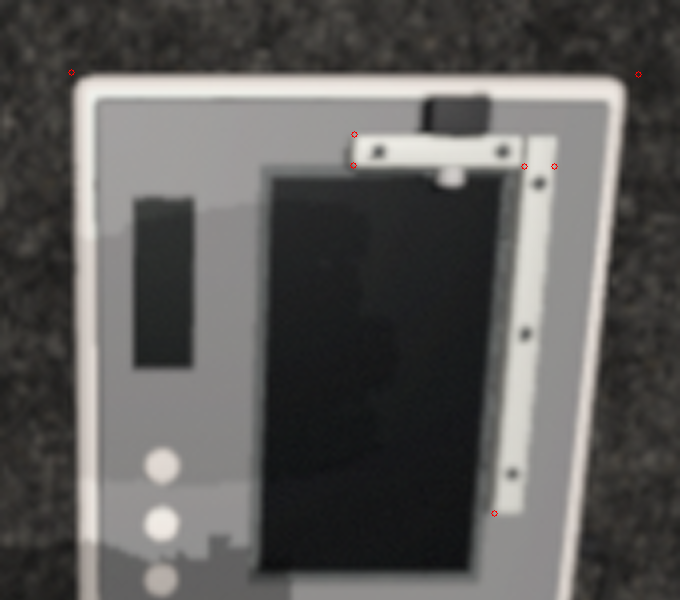

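```bash
python3 -c "
from h import *
goal([0.46,-0.386,0.22],26.1)"
```

```text
row cm [-10.17  47.15   8.01] rot [-3.000e-04  3.000e-04 -3.875e-01]
```

```bash
python3 -m creep '[[[-5,23,4,0,0,-0.2,1],[-10.2,47.2,8,0,0,-0.388,1],[-10.2,47.2,8,0,0,-0.388,1],[-10.2,47.2,8,0,0,-0.388,1],[-10.2,47.2,8,0,0,-0.388,1],[-10.2,47.2,8,0,0,-0.388,1],[-10.2,47.2,8,0,0,-0.388,1],[-10.2,47.2,8,0,0,-0.388,1],[-10.2,47.2,8,0,0,-0.388,1],[-10.2,47.2,8,0,0,-0.388,1]]]'
python3 - <<'E'
from h import *
print(bot.get_obs()["q"].round(2))
c=cam("wrist");im,d=bot.read_camera("wrist")
cv2.imwrite("pics/w2.png",im); np.savez("w2.npz",im=im,d=d,K=c[0],D=c[1],R=c[2],t=c[3])
W=cloud(d.astype(float),c)
m=(d>0)&(W[...,2]>0.043)&(W[...,2]<0.07)&(np.hypot(W[...,0]-.459,W[...,1]+.386)<.09)
P=W[m]; print(len(P),np.percentile(P[:,2],[5,50,95]).round(4),cv2.minAreaRect((P[:,:2]*1000).astype(np.float32)))
goal([0.459,-0.386,0.018],26.1)
E
```

```text
t: 3.5
eef_pos: [0.4595, -0.3869, 0.2199]
tool_rot: [-0.0, 0.974, 0.225, -0.0]
contact_force: [-0.4, 0.5, 0.2]
gripper_width: 0.998
[ 0.1   0.43  0.66  1.78 -0.3   1.03  1.33]
4519 [0.049  0.0509 0.059 ] ((461.74267578125, -386.6634521484375), (46.03899383544922, 128.88754272460938), 25.911455154418945)
row cm [-0.11 -0.03 20.21] rot [-0.001  -0.0006  0.0007]
```

View pics/w2.png

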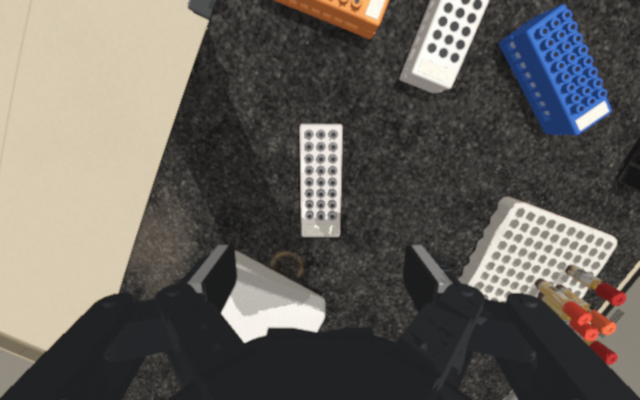

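```bash
python3 -m creep '[[[0.15,0,5,0,0,0,1],[0.15,0,10,0,0,0,1],[0.15,0,14,0,0,0,1],[0.15,0,17,0,0,0,1],[0.15,0,19,0,0,0,1],[0.15,0,20.1,0,0,0,1],[0.15,0,20.1,0,0,0,1],[0.15,0,20.1,0,0,0,0.3],[0.15,0,20.1,0,0,0,0.3],[0.15,0,20.1,0,0,0,0.3]]]' 60; python3 -m creep '[[[0,0,0,0,0,0,0.3],[0,0,0,0,0,0,0.3],[0,0,0,0,0,0,0.3],[0,0,0,0,0,0,0.3]]]'
```

```text
t: 4.8
eef_pos: [0.4611, -0.3874, 0.0203]
tool_rot: [0.001, 0.974, 0.225, 0.001]
contact_force: [-0.4, 0.6, 4.6]
gripper_width: 0.53
t: 5.3
eef_pos: [0.4611, -0.3874, 0.0202]
tool_rot: [0.0, 0.974, 0.225, 0.001]
contact_force: [-0.2, 1.6, 6.2]
gripper_width: 0.529
```

```bash
python3 -m creep '[[[0,0,-1,0,0,0,0.3],[0,0,-3,0,0,0,0.3],[0,0,-6,0,0,0,0.3],[0,0,-10,0,0,0,0.3],[0,0,-14,0,0,0,0.3],[0,0,-14,0,0,0,0.3],[0,0,-14,0,0,0,0.3]]]'
python3 - <<'E'
from h import *
c=cam("wrist");im,d=bot.read_camera("wrist")
cv2.imwrite("pics/w3.png",im); np.savez("w3.npz",im=im,d=d,K=c[0],D=c[1],R=c[2],t=c[3])
im,d=bot.read_camera("scene");cv2.imwrite("pics/s3.png",im)
o=bot.get_obs();Rt=tr(o["tool_rot"]);W=cloud(np.load("w3.npz")["d"].astype(float),c); T=Rt.inv().apply((W.reshape(-1,3)-o["eef_pos"]))
dd=np.load("w3.npz")["d"].ravel()
for lo,hi in((-.05,-.015),):
    m=(dd>0)&(T[:,2]>-.05)&(T[:,2]<-.015)&(abs(T[:,0])<.03)&(abs(T[:,1])<.08)
    P=T[m];print(len(P),np.percentile(P[:,2],[5,50,95]).round(4),cv2.minAreaRect((P[:,:2]*1000).astype(np.float32)),P.min(0),P.max(0))
goal([0.6411,0.1011,0.16],3.9)
E
```

```text
t: 6.18
eef_pos: [0.4601, -0.3863, 0.1592]
tool_rot: [-0.0, 0.974, 0.225, -0.0]
contact_force: [-0.5, 0.9, -2.7]
gripper_width: 0.526
23108 [-0.04   -0.0348 -0.0297] ((0.012643814086914062, -17.983489990234375), (59.950504302978516, 94.42550659179688), 0.12036450952291489) [-0.02997343 -0.06523547 -0.04999353] [ 0.02997106  0.0292434  -0.01503106]
row cm [ 37.67 -35.82  -0.15] rot [-0.002   0.0016  0.3861]
```

View pics/w3.png

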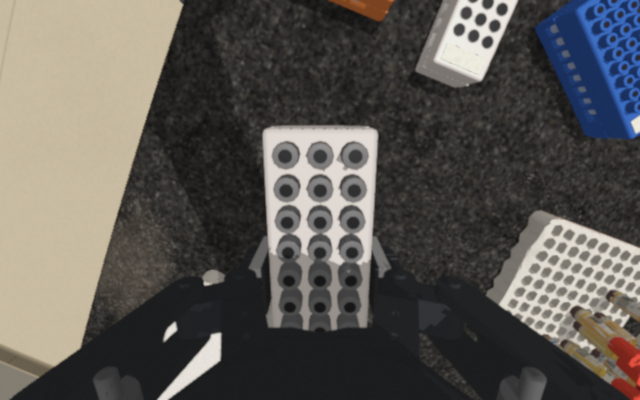

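View pics/s3.png

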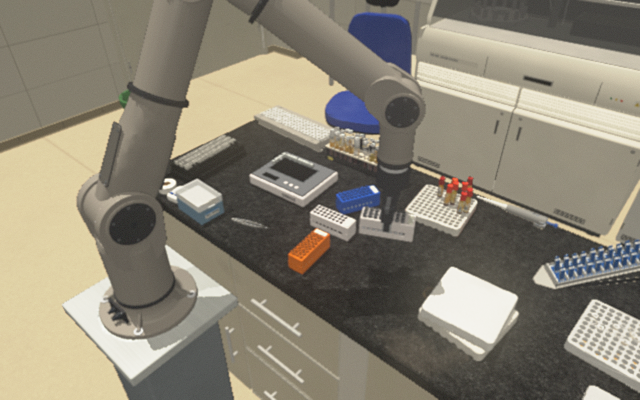

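```bash
python3 -c "
from h import *
goal([0.6369,0.0888,0.16],3.9)"
python3 -m creep '[[[2,-2,0,0,0,0,0.3],[6,-6,0,0,0,0.1,0.3],[12,-11,0,0,0,0.2,0.3],[18,-16,0,0,0,0.3,0.3],[24,-22,0,0,0,0.386,0.3],[30,-28,0,0,0,0.386,0.3],[34,-32,0,0,0,0.386,0.3],[36,-34,0,0,0,0.386,0.3],[36.7,-34.7,0,0,0,0.386,0.3],[36.7,-34.7,0,0,0,0.386,0.3]]]'
python3 -m creep '[[[0,0,0,0,0,0,0.3],[0,0,0,0,0,0,0.3]]]'
python3 - <<'E'
from h import *
print(bot.get_obs()["eef_pos"])
goal([0.6369,0.0888,0.16],3.9)
im,d=bot.read_camera("wrist"); cv2.imwrite("pics/w4.png",im)
E
```

```text
row cm [ 36.75 -34.9   -0.15] rot [-0.002   0.0016  0.3861]
t: 7.52
eef_pos: [0.638, 0.092, 0.1571]
tool_rot: [-0.001, 0.999, 0.038, -0.001]
contact_force: [0.3, -0.9, -3.6]
gripper_width: 0.53
t: 7.78
eef_pos: [0.6375, 0.0836, 0.1589]
tool_rot: [0.0, 0.999, 0.033, -0.001]
contact_force: [-0.3, -0.5, -3.7]
gripper_width: 0.529
[0.63754402 0.0836331  0.1589291 ]
row cm [-0.03 -0.52 -0.11] rot [ 0.0009  0.0011 -0.003 ]
```

View pics/w4.png

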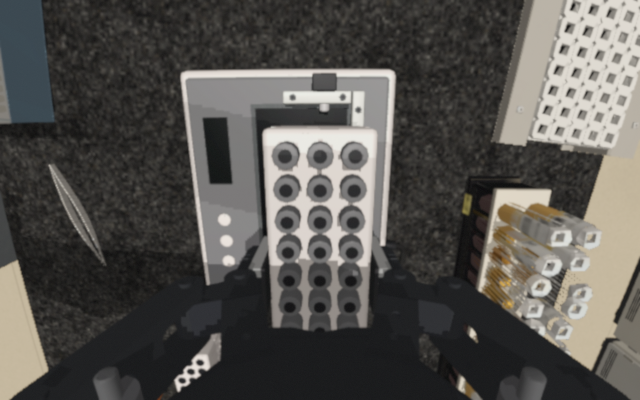

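```bash
python3 -m creep '[[[0,0,2,0,0,0,0.3],[0,0,4,0,0,0,0.3],[0,0,6,0,0,0,0.3],[0,0,7.5,0,0,0,0.3],[0,0,8.3,0,0,0,0.3],[0,0,8.3,0,0,0,0.3],[0,0,8.3,0,0,0,0.3]]]'
python3 - <<'E'
from h import *
goal([0.6369,0.0888,0.065],3.9)
c=cam("wrist");im,d=bot.read_camera("wrist"); 
cv2.imwrite("pics/w5.png",cv2.resize(im[40:240,160:420],None,fx=3,fy=3,interpolation=cv2.INTER_CUBIC)[:600])
E
```

```text
t: 8.7
eef_pos: [0.6387, 0.0858, 0.0769]
tool_rot: [-0.0, 0.999, 0.034, 0.001]
contact_force: [-0.2, 0.5, -3.3]
gripper_width: 0.527
row cm [-0.16 -0.31  1.19] rot [-0.0001 -0.0012 -0.0002]
```

View pics/w5.png

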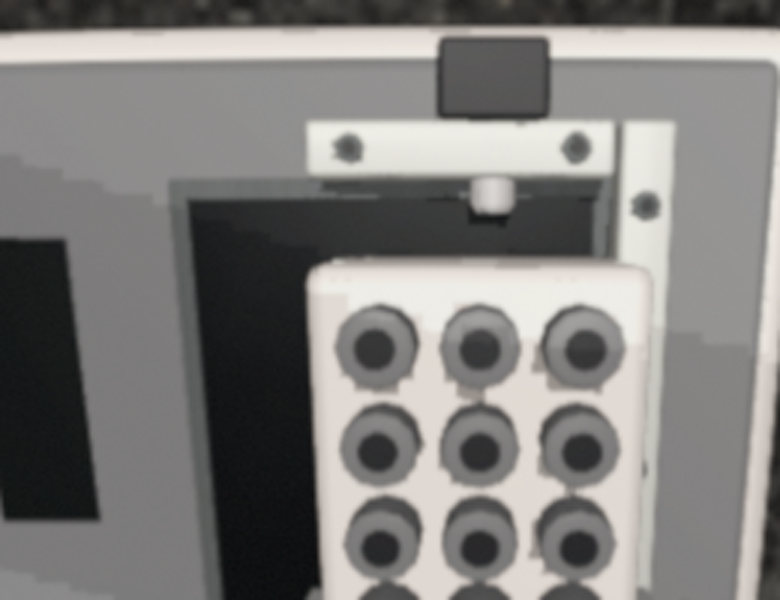

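```bash
python3 -m creep '[[[-0.15,0,0.4,0,0,0,0.3],[-0.15,0,0.7,0,0,0,0.3],[-0.15,0,0.9,0,0,0,0.3],[-0.15,0,1.05,0,0,0,0.3],[-0.15,0,1.2,0,0,0,0.3],[-0.15,0,1.2,0,0,0,0.3],[-0.15,0,1.2,0,0,0,0.3],[-0.15,0,1.2,0,0,0,0.3]]]'
```

```text
t: 9.75
eef_pos: [0.6373, 0.0857, 0.0653]
tool_rot: [-0.0, 0.999, 0.034, 0.001]
contact_force: [-2.4, 0.7, 4.8]
gripper_width: 0.529
```

```bash
python3 -m creep '[[[0,-0.2,-0.05,0,0,0,0.3],[0,-0.4,-0.05,0,0,0,0.3],[0,-0.6,-0.05,0,0,0,0.3],[0,-0.8,-0.05,0,0,0,0.3],[0,-0.9,-0.05,0,0,0,0.3],[0,-0.9,-0.05,0,0,0,0.3]]]'
python3 -m creep '[[[0,-0.2,0,0,0,0,0.3],[0,-0.4,0,0,0,0,0.3],[0,-0.6,0,0,0,0,0.3],[0,-0.6,0,0,0,0,0.3]]]'
python3 -m creep '[[[0.2,0,0,0,0,0,0.3],[0.4,0,0,0,0,0,0.3],[0.4,0,0,0,0,0,0.3],[0.4,0,0,0,0,0,0.3]]]'
python3 - <<'E'
from h import *
goal([0.6411,0.1011,0.065],3.9)
c=cam("wrist");im,d=bot.read_camera("wrist"); 
cv2.imwrite("pics/w6.png",cv2.resize(im[40:240,200:460],None,fx=3,fy=3,interpolation=cv2.INTER_CUBIC)[:600])
E
```

```text
t: 10.5
eef_pos: [0.6367, 0.0941, 0.0653]
tool_rot: [0.0, 0.999, 0.034, 0.001]
contact_force: [0.6, -3.2, 5.2]
gripper_width: 0.53
t: 11.0
eef_pos: [0.6363, 0.0992, 0.0653]
tool_rot: [0.001, 0.999, 0.033, 0.001]
contact_force: [1.3, -5.2, 5.5]
gripper_width: 0.532
t: 11.5
eef_pos: [0.6393, 0.0996, 0.0653]
tool_rot: [0.001, 0.999, 0.034, -0.0]
contact_force: [-2.8, -4.7, 9.6]
gripper_width: 0.53
row cm [ 0.19 -0.13  0.03] rot [ 0.001   0.0008 -0.001 ]
```

View pics/w6.png

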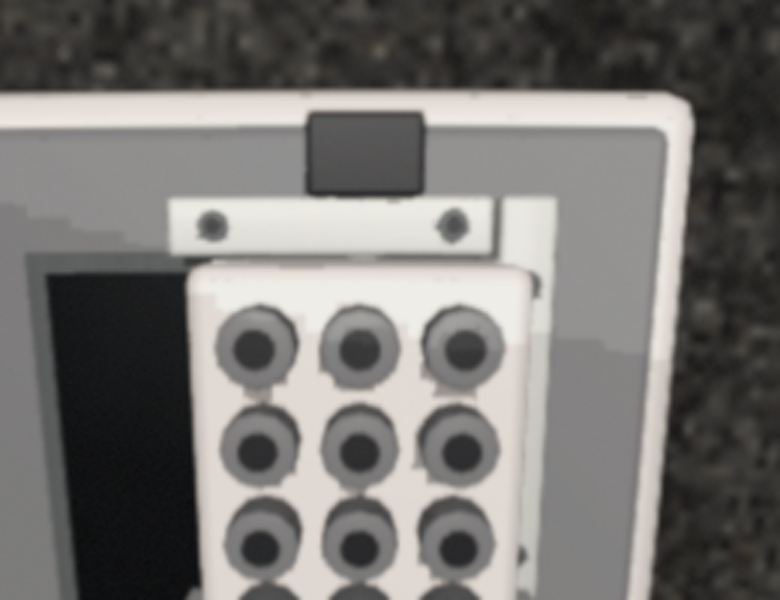

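```bash
python3 -m creep '[[[0.1,0,-0.05,0,0,0,0.3],[0.2,0,-0.05,0,0,0,0.3],[0.3,0,-0.05,0,0,0,0.3],[0.3,0,-0.05,0,0,0,0.3]]]'
python3 -m creep '[[[0,-0.1,0,0,0,0,0.3],[0,-0.2,0,0,0,0,0.3],[0,-0.3,0,0,0,0,0.3],[0,-0.3,0,0,0,0,0.3]]]'
```

```text
t: 12.05
eef_pos: [0.6405, 0.0998, 0.0654]
tool_rot: [0.0, 0.999, 0.034, -0.002]
contact_force: [-6.7, -4.3, 11.4]
gripper_width: 0.526
t: 12.55
eef_pos: [0.6404, 0.1002, 0.0654]
tool_rot: [0.002, 0.999, 0.033, -0.002]
contact_force: [-7.9, -10.2, 11.4]
gripper_width: 0.524
```

```bash
python3 -m creep '[[[0,-0.1,-0.05,0,0,0,0.3],[0,-0.2,-0.1,0,0,0,0.3],[0,-0.3,-0.1,0,0,0,0.3],[0,-0.3,-0.1,0,0,0,0.3],[0,-0.3,-0.1,0,0,0,0.3]]]'
python3 - <<'E'
from h import *
goal([0.6411,0.1011,0.065],3.9)
for n in ["wrist","top","scene"]:
    im,d=bot.read_camera(n); cv2.imwrite(f"pics/{n}7.png",im)
im=cv2.imread("pics/wrist7.png");cv2.imwrite("pics/w7.png",cv2.resize(im[60:180,240:440],None,fx=4,fy=4,interpolation=cv2.INTER_CUBIC))
im=cv2.imread("pics/top7.png");cv2.imwrite("pics/t7.png",cv2.resize(im[120:240,190:380],None,fx=4,fy=4,interpolation=cv2.INTER_CUBIC))
E
```

```text
t: 13.18
eef_pos: [0.6403, 0.1004, 0.0657]
tool_rot: [0.004, 0.999, 0.032, -0.002]
contact_force: [-3.6, -14.0, 5.1]
gripper_width: 0.53
row cm [ 0.09 -0.07  0.07] rot [ 0.0073  0.0042 -0.0032]
```

View pics/w7.png

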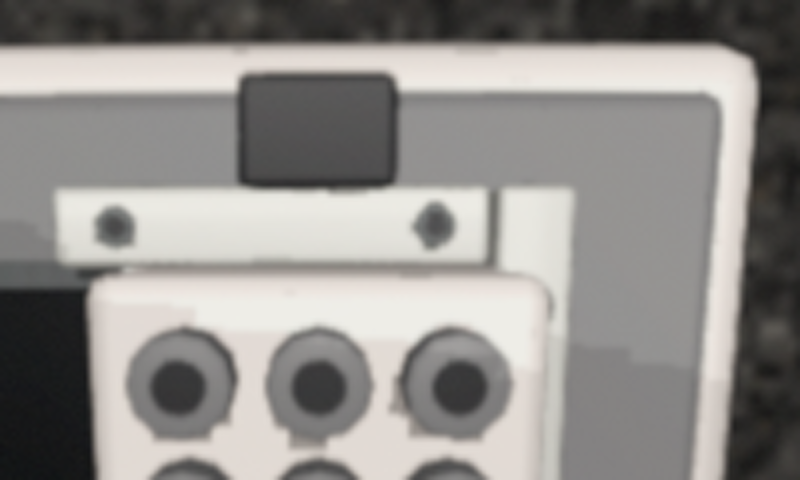

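View pics/t7.png

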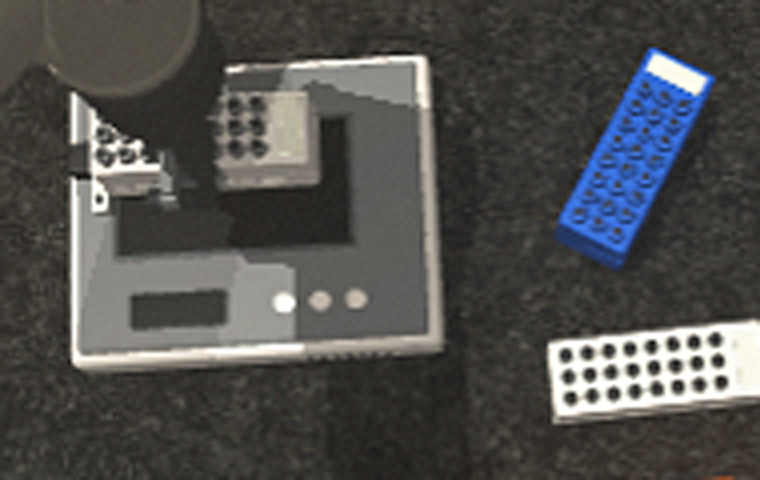

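```bash
python3 -m creep '[[[0.1,-0.05,0,0,0,0,0.3],[0.2,-0.1,0,0,0,0,0.3],[0.25,-0.1,0,0,0,0,0.3],[0.25,-0.1,0,0,0,0,0.3],[0.25,-0.1,0,0,0,0,0.3],[0.25,-0.1,0,0,0,0,0.3]]]'
python3 - <<'E'
from h import *
o=bot.get_obs();print(o["eef_pos"],o["contact_force"],o["torque"],tr(o["tool_rot"]).as_matrix().round(4))
E
```

```text
t: 14.08
eef_pos: [0.6405, 0.1003, 0.0657]
tool_rot: [0.004, 0.999, 0.032, -0.004]
contact_force: [-11.3, -17.5, 11.1]
gripper_width: 0.532
[0.64046424 0.10030289 0.06565246] [-11.28088158 -17.50000056  11.11173944] [-3.28291493  2.4457693   0.78105618] [[ 0.9979  0.0645 -0.0085]
 [ 0.0644 -0.9979 -0.0084]
 [-0.009   0.0078 -0.9999]]
```

```bash
python3 - <<'E'
from h import *
for n in ["wrist"]:
    c=cam(n);im,d=bot.read_camera(n);W=cloud(d.astype(float),c)
    P=W[(d>0)&(abs(W[...,2]-.095)<.0035)&(abs(W[...,0]-.64)<.022)&(W[...,1]>.1)&(W[...,1]<.162)]
    for _ in range(3):
        A=np.c_[P[:,:2]-P[:,:2].mean(0),np.ones(len(P))];s=np.linalg.lstsq(A,P[:,2],rcond=None)[0];r=P[:,2]-A@s;P=P[abs(r)<.002]
    print(len(P),"slopes,z",s.round(4))
    m=(d>0)&(W[...,2]>.088)&(W[...,2]<.11)&(W[...,1]>.13)&(W[...,1]<.18)&(abs(W[...,0]-.64)<.04)
    print(cv2.minAreaRect((W[m][:,:2]*1000).astype(np.float32)))
    G=W[(d>0)&(abs(W[...,2]-.045)<.004)&(W[...,0]<.6)&(W[...,1]>0.05)&(W[...,0]>.53)]
    A=np.c_[G[:,:2]-G[:,:2].mean(0),np.ones(len(G))];print("reader",np.linalg.lstsq(A,G[:,2],rcond=None)[0].round(4))
im,_=bot.read_camera("top");cv2.imwrite("pics/t8.png",cv2.resize(im[120:260,180:480],(800,373),interpolation=cv2.INTER_CUBIC))
print(bot.get_obs()["contact_force"],bot.get_obs()["t"])
E
python3 -m creep '[[[0,0,0,0,0,0,0.3],[0,0,0,0,0,0,0.3],[0,0,0,0,0,0,0.3],[0,0,0,0,0,0,0.3]]]'
```

```text
6405 slopes,z [-0.0113 -0.0059  0.0954]
((638.5069580078125, 147.53375244140625), (46.369869232177734, 37.478050231933594), 3.678187370300293)
reader [ 0.0022 -0.0023  0.0452]
[-10.92631713 -16.31959895  11.20673145] 14.175
t: 14.68
eef_pos: [0.6404, 0.1003, 0.0656]
tool_rot: [0.004, 0.999, 0.032, -0.004]
contact_force: [-10.9, -16.9, 11.6]
gripper_width: 0.529
```

View pics/t8.png

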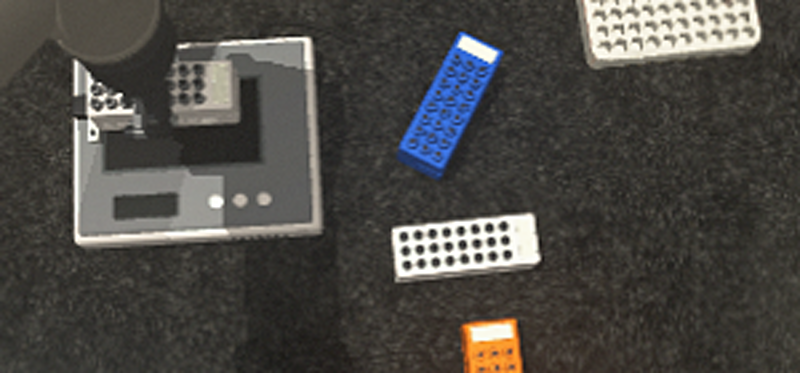

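```bash
python3 -c "
from station import bot
print(bot.hand_in()); print(bot.get_obs()['contact_force'])"
```

```text
the job is handed in; nothing more can be done
None
the job is handed in; nothing more can be done
```

I lifted the full rack off the bench and laid it on the reader with its tube end towards the end fence. I then pressed it into the corner and handed the job in at about 14.7 s, still gripping and pushing. No verdict was reported, so I don't know whether the run passed.

Last checks before handing in:
- **Push:** the wrist force was steady at about 11 N towards the rear fence and 17 N towards the end fence. Pushing harder moved the rack no more than 0.2 mm in either direction, so it appears to touch both fences.
- **Position:** the rack was about 1 mm from my camera estimate of home in both directions. That is about what the calibration can resolve.
- **Angles:** the rack was within about 0.005 rad of parallel to the reader and tilted about 0.013 rad from upright.
- **Empty rack:** it stood where it was at the start, judged by eye in the top camera view.

- **Not measured directly:** I had no reading of the plunger travel or of the force on each fence. I inferred both from the hard stop and from wrist pictures that show the rack's end against the end fence, with the plunger no longer visible.
- **Downward press:** the wrist force also showed about 11 N upward on the tool, so the gripper was pressing the rack down onto the reader a little.

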